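Open the child-resistant solvent tin

TASK

Open the square solvent tin that stands in the wooden caddy: push its red child-resistant cap down and, keeping it pushed, turn it anticlockwise until it comes free, then lift it off and set it down gently, right way up, in the white saucer. Push only as hard as the cap needs, since the thin tin dents, leave the tin standing in its well, and do not disturb the other things on the table.

Things in the scene. Friction and masses are not known exactly. Their poses are not given: they have to be found in the camera images.
- cap_grip (a point): Centre (half-way up) of the red child-resistant cap: ribbed, round, 44 mm across, 28 mm high, axis z, about 50 g. Its lower edge is 13 mm above the tin's flat top. A spring holds the shell up: it sinks 3.9 mm, from 6 N, fully down at 13 N, then rigid. A steady 14 to 17 N is right for turning; push and sideways wrench together above 28 N dent the tin.
- cap: The same cap, origin at the centre of its lower edge. Turned without being pushed fully down, its shell only clicks round over the eight ridged teeth (45 degrees apart) of a hidden inner cap. At first the teeth mostly meet ridge on ridge and stop the shell after 1 to 2.5 mm; turning under a steady push lets it drop between them, to be followed down and kept down.
- tin_mouth (a point): Centre of the tin's mouth, hidden in the cap, 130 mm above the tin's underside. Turning the shell anticlockwise from above, 30 to 45 degrees are lost before the teeth grip; gripped, a further 24 to 40 degrees frees the inner cap's lugs (65 to 75 in all, if kept down); it meets a stop some 40 degrees later. Until free, the cap holds to the tin when pulled up.
- tin: Square solvent tin, bare metal with a blue band and a pale label; 60 x 60 mm, 100 mm to its flat top, with a 29 mm wide neck whose mouth is 130 mm above the bottom. 0.3 to 0.5 kg. Origin at the centre of its underside, z up. It stands loose in the caddy's well with 1.5 mm play on each side, and the well keeps it from turning.
- caddy: Pale wooden caddy fixed to the table, 83 mm (its x) by 170 mm (its y), 62 mm high; walls 10 mm. Origin at the centre of its underside. The tin's square well (63 mm, floor 8 mm above the table) is centred 43.5 mm from the origin towards the caddy's -y; the other well holds small corked vials, tops 72 mm above the table.
- saucer_floor (a point): Centre of the floor of the shallow white ceramic saucer, 148 mm across, flat inside over about 120 mm; the floor is 5 mm above the table and the rim 11 mm. Loose, 0.28 kg.
- saucer: The saucer; origin at the centre of its underside, z up.
- pot: Bystander: round orange-brown plastic pot, open on top, 72 mm across, 48 mm high; origin at the centre of its underside.
- ink_jar: Bystander: amber glass jar with a black lid, 50 mm across, 62 mm high; origin at the centre of its underside.
- brush: Bystander: flat paint brush with a red handle and grey bristles, 190 mm long, lying flat along its own x; origin at its middle, on the table.
Mind the look-alikes: they are no part of the job. There is more than one size of the saucer; the job needs the middle-sized.

How it is judged:
On the way:
1. the cap is free and lifted clear above the mouth, upright, with the tin still standing in its well (z of cap in the frame of tin above 0.14 m and angle between cap's own z axis and vertical below 0.4 rad and z of tin in the frame of caddy below 0.014 m), for 0.1 s.
At the end, for the whole second after the job is handed in: The cap lies flat on the saucer's floor, right way up (within 7 degrees) and at rest, its centre within 45 mm of the saucer's centre; the saucer lies flat on the table; the tin stands upright at the bottom of its well in the caddy (horizontal distance between cap and saucer below 0.045 m and z of cap in the frame of saucer between 0.002 and 0.009 m and angle between cap's own z axis and vertical below 0.12 rad and linear speed of cap below 0.02 m/s and height (world z) of saucer below 0.004 m and angle between saucer's own z axis and vertical below 0.06 rad and z of tin in the frame of caddy below 0.011 m and angle between tin's own z axis and vertical below 0.08 rad); the robot touches nothing.
It fails at once if the tin dented: the cap pushed or wrenched on it with more than 28 N (contact force between cap and tin above 28 N).
It fails at once if the tin struck by the gripper (contact force between the arm and tin above 15 N).
It fails at once if the tin pulled up more than 15 mm in its well (z of tin in the frame of caddy above 0.023 m).
It fails at once if the cap dropped or thrown (linear speed of cap above 0.6 m/s and contact force between the arm and cap below 0.3 N).
It fails at once if the pot, the ink jar or the brush moved more than 30 mm, or the pot or the jar tipped (distance of any of pot, ink_jar, brush from where it was at the start of the episode above 0.03 m or angle between any of pot, ink_jar's own z axis and vertical above 0.4 rad).
It also fails if it takes over 64 s, if anything falls off the work surface, if the arm or the gripper's body presses on something with over 40 N, if the wrist force passes 120 N, or if a joint passes its speed limit or range.

ROBOT

A 7-joint arm with a two-finger parallel gripper is mounted at the origin on the work surface. World frame = base frame: x ahead of the robot, y to its left, z up, the work surface at z = 0. Lengths are in m, angles in rad, forces in N, time in s.
With the tool pointing down it reaches from about 0.375 to 0.925 m from the base axis. Payload 3.1 kg.
Tool frame: the origin (TCP) lies between the finger pads; the fingertips stand 19 mm ahead of it and the grasp point (between the pads) is the TCP; z points along the fingers, y is the direction in which the jaws open and shut (so a half turn about z gives the same grasp; the last joint's range is limited). The gripper opens to 85 mm and grips with 20 to 120 N. Pads are 22 mm wide; open, the fingers measure 114 mm over their backs; the gripper's body (76 mm by 85 mm) begins 54 mm behind the grasp point. The pads swing forward as they close: fully open they stand 13 mm farther back than shut.
Start: joints at [-0.098, 0.383, 0.044, 1.598, -0.018, 1.161, -0.05], TCP at [0.65, 0, 0.25] pointing down, gripper open.
Joint ranges: [-2.61, 2.61], [-0.41, 2.15], [-1.48, 1.57], [0, 2.5], [-1.57, 4.71], [0.05, 1.97], [-2.85, 2.85]. Speed limits (rad/s): [2.79, 2.79, 3.14, 3.14, 3.14, 3.14, 3.14].

INTERFACE

Orientations are given as a unit quaternion [x, y, z, w].
In Python, from bench import move_ptp, movel, move_j, move_gripper, pause, inverse_kinematics, read_camera, camera_params, MotionError, sign_off, look_for, tip_of, read_time_s, read_qpos, read_joint_vel, read_effort, read_eef_pos, read_tcp_rot, read_ft_force, read_ft_torque, read_finger_gap gives the robot as it stands. Calls block until the motion is done:
- move_ptp(position, orientation): joint-space move of the TCP to a pose.
- movel(position, orientation=None, speed=0.15): straight line of the TCP; orientation=None keeps the orientation; speed is the mean speed in m/s.
- move_j(angles): joint-space move.
- move_gripper(opening, effort=None): finger opening in m; effort is the grip in N (None keeps the last); returns when the fingers have stopped.
- pause(seconds).
- inverse_kinematics(position, orientation): joint angles nearest the present ones, or None.
- read_camera(name): name is "scene" or "side" or "wrist"; returns the picture (420x560x3 uint8, red, green, blue); there is no depth.
- camera_params(name): a dict with "K" (3x3 intrinsics, pixels), "dist_coeffs" ([k1, k2, p1, p2, k3] as OpenCV has them; the pictures are not rectified), "camera_from_world" (4x4, takes a point from world to camera coordinates). Camera axes: x right, y down, z forward; pixel columns grow to the right and rows downward; lengths in m; the calibration is good to about 2 mm. A picture is of the moment at which its call begins: read the wrist's pose just before it. camera_params takes no time and is no camera call; for the wrist camera it gives the pose at the moment of the call.
A pose or a line that the arm cannot do raises MotionError and nothing moves.
- sign_off(): hands the job in, once; it reports no verdict.
Trained networks look in the newest picture that a camera, given by its name, has taken for a name from the list of things; names that differ only in an ending like _2 or _b are one class to them, and where a whole thing is asked for, a point or a joint stands for the part that bears it (a point fixed in the world has none). Each returns a list of dicts, best first, with "confidence" (0 to 1); they miss things now and then, are a little off and sometimes report something else, mostly with a low value. They report only what shows in the picture. A call takes as long as a camera call. They do not tell look-alikes from the thing itself.
- look_for(camera, name): "at" ([column, row] in pixels, amid what is visible of it).
- tip_of(camera, name): "at" ([column, row] in pixels: a listed point, or the origin of a listed thing).
Readings, each from a call of its own:
- read_time_s(): time.
- read_qpos(): joint angles.
- read_joint_vel(): joint speeds.
- read_effort(): joint torques, N m.
- read_eef_pos(): TCP position.
- read_tcp_rot(): TCP orientation.
- read_ft_force(): force on the tool from outside, world axes, zero at the start.
- read_ft_torque(): the same for the moment, N m.
- read_finger_gap(): finger opening in m.
Only numpy, scipy, OpenCV 4.12 (cv2) and the standard library are available. Lean on these libraries where they do the work, as an engineer would, in place of code of your own. Each camera call takes 0.05 s, during which the arm holds its last target. There are 200 camera calls.

## Working session

There is one attempt and no reset: what is moved stays moved. The work goes in short steps, each a Python script; the robot and the scene stay as the last script left them, time stands still between calls to the robot, and variables do not carry over. Pictures are saved under pics/ and viewed, about 8 in all and at most 12, crops included, and the job is handed in when it is done.

```bash
mkdir -p pics
cat > h.py <<'E'
import numpy as np, cv2
from bench import *
def cast(cam, px, z, P=None):
    P=P or camera_params(cam)
    u=cv2.undistortPoints(np.array([[px]],float),np.array(P["K"]),np.array(P["dist_coeffs"]))[0,0]
    T=np.array(P["camera_from_world"]);R=T[:3,:3];c=-R.T@T[:3,3]
    d=R.T@np.array([u[0],u[1],1]); return c+d*(z-c[2])/d[2]
def snap(cam,fn):
    P=camera_params(cam); im=read_camera(cam); cv2.imwrite("pics/"+fn,cv2.cvtColor(im,cv2.COLOR_RGB2BGR)); return P
E
python3 - <<'E'
from h import *
Z={"cap_grip":.135,"tin":.008,"saucer_floor":.005,"caddy":0,"pot":0,"ink_jar":0,"brush":0}
for cam in ("scene","side"):
    P=snap(cam,cam+"0.png")
    for n in Z:
        for r in tip_of(cam,n)[:4]:
            print(cam,n,np.round(r["at"]),round(r["confidence"],2),np.round(cast(cam,r["at"],Z[n],P),3))
print(read_time_s(),read_tcp_rot(),read_ft_force())
a=cv2.imread("pics/scene0.png");b=cv2.imread("pics/side0.png")
E
```

```text
scene cap_grip [229. 181.] 0.61 [ 0.533 -0.08   0.135]
scene tin [230. 221.] 0.7 [ 0.541 -0.081  0.008]
scene saucer_floor [221. 321.] 0.89 [0.719 0.131 0.005]
scene saucer_floor [382. 311.] 0.87 [0.454 0.323 0.005]
scene saucer_floor [438. 262.] 0.55 [0.259 0.322 0.005]
scene caddy [239. 239.] 0.74 [ 0.555 -0.026  0.   ]
scene caddy [233. 184.] 0.48 [ 0.448 -0.194  0.   ]
scene pot [216. 161.] 0.44 [ 0.426 -0.307  0.   ]
scene ink_jar [287. 391.] 0.97 [0.708 0.32  0.   ]
scene brush [124. 206.] 0.83 [ 0.712 -0.307 -0.   ]
side cap_grip [309. 202.] 0.66 [ 0.544 -0.073  0.135]
side cap_grip [222. 191.] 0.22 [0.379 0.058 0.135]
side tin [304. 246.] 0.57 [ 0.539 -0.068  0.008]
side saucer_floor [325. 194.] 0.89 [0.725 0.136 0.005]
side saucer_floor [220. 184.] 0.57 [0.455 0.328 0.005]
side saucer_floor [160. 198.] 0.57 [0.265 0.322 0.005]
side caddy [302. 238.] 0.8 [ 0.554 -0.029  0.   ]
side pot [314. 330.] 0.84 [ 0.431 -0.306  0.   ]
side pot [308. 202.] 0.49 [0.658 0.12  0.   ]
side ink_jar [295. 173.] 0.58 [0.711 0.306 0.   ]
side brush [424. 284.] 0.98 [ 0.719 -0.299  0.   ]
side brush [301. 240.] 0.17 [ 0.549 -0.034  0.   ]
0.8 [ 7.07068467e-01  7.07145093e-01 -1.38546471e-05 -9.39588964e-06] [-0.22534077  0.99854723  0.46188455]
```

View pics/scene0.png

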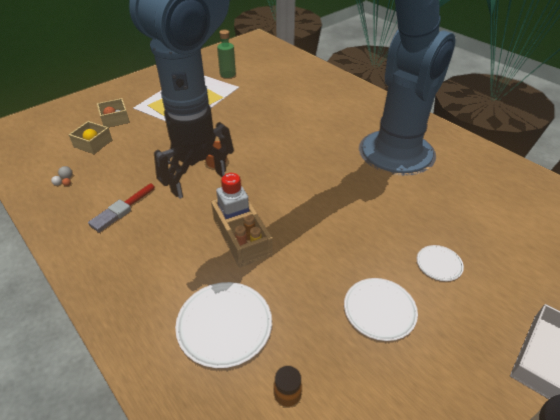

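View pics/side0.png

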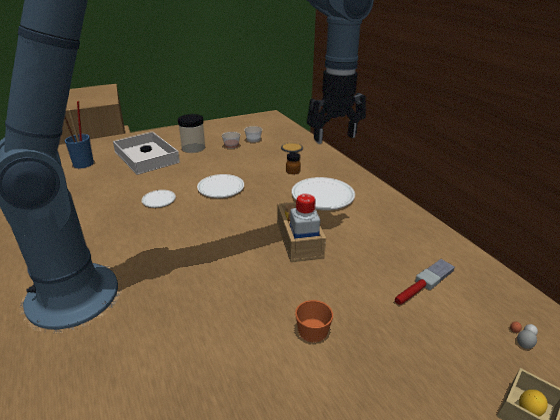

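The saucers sit at about (0.72, 0.13), (0.455, 0.325) and (0.26, 0.32). The one near scene pixel (382, 311) looks middle-sized. The tin with the red cap is near scene pixel (230, 185). Next I'll check the saucer diameters and look from above.

```bash
cat >> h.py <<'E'
from scipy.spatial.transform import Rotation as Rt
def ori(deg): # tool down, turned deg anticlockwise (from above) from the start yaw
    return (Rt.from_euler('z',deg,degrees=True)*Rt.from_quat([.70710678,.70710678,0,0])).as_quat().tolist()
E
python3 - <<'E'
from h import *
P=camera_params("scene")
for n,a,b,r in(("L",177,271,324),("M",344,417,309),("S",417,463,263)):
    print(n,np.linalg.norm(cast("scene",[a,r],.011,P)-cast("scene",[b,r],.011,P)))
for d in (-90,-60,-30,0,30,60,90):
    q=inverse_kinematics([.541,-.076,.139],ori(d)); print(d,None if q is None else np.round(q,2))
move_ptp([.541,-.076,.25],ori(-60))
P=snap("wrist","w0.png")
for n,z in(("cap_grip",.135),("cap",.121),("tin",.008),("caddy",0)):
    for r in tip_of("wrist",n)[:2]: print(n,np.round(r["at"]),round(r["confidence"],2),np.round(cast("wrist",r["at"],z,P),4))
print(read_time_s(),read_eef_pos(),read_ft_force(),np.round(read_qpos(),2)); T=np.array(P["camera_from_world"]);print(-T[:3,:3].T@T[:3,3])
E
```

```text
L 0.1867073761153406
M 0.14755924581037827
S 0.10102116959185298
-90 [-0.21  0.33  0.31  1.96 -0.13  0.88 -1.4 ]
-60 [-0.13  0.32  0.23  1.95 -0.09  0.88 -0.9 ]
-30 [-0.06  0.32  0.15  1.95 -0.06  0.88 -0.41]
0 [ 0.01  0.32  0.06  1.95 -0.03  0.88  0.09]
30 [ 0.08  0.32 -0.02  1.94  0.01  0.88  0.58]
60 [ 0.15  0.32 -0.1   1.94  0.04  0.88  1.08]
90 [ 0.22  0.33 -0.18  1.93  0.07  0.88  1.57]
cap_grip [273. 218.] 0.93 [ 0.5335 -0.0708  0.135 ]
cap [279. 211.] 0.66 [ 0.5359 -0.0739  0.121 ]
tin [280. 179.] 0.67 [ 0.5348 -0.0739  0.008 ]
caddy [250. 149.] 0.82 [ 0.5473 -0.0284  0.    ]
caddy [384. 324.] 0.21 [ 0.4278 -0.3021  0.    ]
1.9083 [ 0.54166834 -0.07525448  0.24997121] [-0.08940509 -0.16678596  0.32089206] [-0.15  0.19  0.24  1.86 -0.05  1.1  -0.94]
[ 0.6141985  -0.03353797  0.37403708]
```

View pics/w0.png

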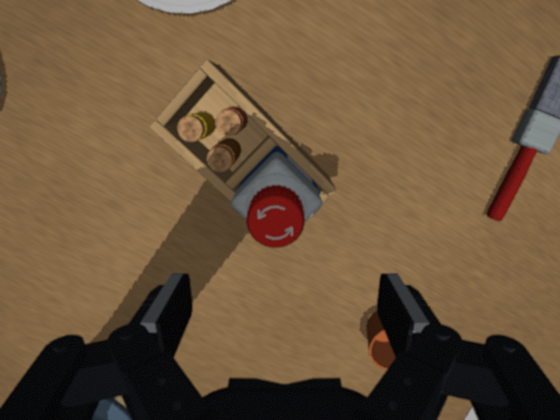

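The wrist view shows the cap at about (274, 219) with arrows on it, the tin in the near well and vials in the other. The saucer measuring 148 mm is the one at (0.455, 0.325). I'll refine the cap centre with a silhouette fit from two yaws.

```bash
cat >> h.py <<'E'
def capfit(fn,P,xy):
    im=cv2.cvtColor(cv2.imread("pics/"+fn),cv2.COLOR_BGR2HSV)
    m=cv2.inRange(im,(0,170,60),(6,255,255))|cv2.inRange(im,(172,170,60),(180,255,255))
    T=np.array(P["camera_from_world"]);K=np.array(P["K"]);D=np.array(P["dist_coeffs"]);rv=cv2.Rodrigues(T[:3,:3])[0]
    def hull(xy):
        a=np.linspace(0,2*np.pi,60)
        p=np.vstack([np.c_[xy[0]+.022*np.cos(a),xy[1]+.022*np.sin(a),0*a+z] for z in(.121,.149)])
        return cv2.convexHull(cv2.projectPoints(p,rv,T[:3,3],K,D)[0].astype(np.float32))
    n,l,s,c=cv2.connectedComponentsWithStats(cv2.morphologyEx(m,cv2.MORPH_CLOSE,np.ones((7,7))))
    M=cv2.moments(hull(xy)); g=np.array([M["m10"]/M["m00"],M["m01"]/M["m00"]])
    k=min([i for i in range(1,n) if s[i,4]>300],key=lambda i:np.hypot(*(c[i]-g)))
    pk=(l==k).astype(np.uint8); ct=max(cv2.findContours(pk,0,1)[0],key=cv2.contourArea)
    Mt=cv2.moments(cv2.convexHull(ct)); t=np.array([Mt["m10"]/Mt["m00"],Mt["m01"]/Mt["m00"]])
    for _ in range(6):
        M=cv2.moments(hull(xy)); g=np.array([M["m10"]/M["m00"],M["m01"]/M["m00"]])
        xy=xy+(cast("",t,.135,P)-cast("",g,.135,P))[:2]
    print("capfit",fn,np.round(xy,4),"area obs/model",Mt["m00"],M["m00"]); return xy
E
python3 - <<'E'
from h import *
P0=camera_params("wrist"); a=capfit("w0.png",P0,np.array([.5345,-.072]))
move_ptp([a[0],a[1],.25],ori(30))
P=snap("wrist","w1.png"); b=capfit("w1.png",P,a)
print(read_time_s(),read_eef_pos(),read_ft_force(),read_ft_torque())
E
```

```text
capfit w0.png [ 0.536  -0.0711] area obs/model 2673.5 3155.9855187877547
capfit w1.png [ 0.5354 -0.0711] area obs/model 2690.0 3172.341611211188
3.325 [ 0.53610544 -0.07113749  0.24999345] [-0.8998538  -0.68266207  0.75935621] [-0.01102945  0.05204523  0.03659832]
```

```bash
cat >> h.py <<'E'
def F(n=5):
    return np.mean([read_ft_force() for _ in range(n)],axis=0)
def st(tag): print(tag,"t",round(read_time_s(),2),"F",np.round(F(),1),"T",np.round(read_ft_torque(),2),"p",np.round(read_eef_pos(),4),"gap",round(read_finger_gap(),4))
E
python3 - <<'E'
from h import *
c=[.5357,-.0711]
t=read_time_s(); read_ft_force(); print("read cost",read_time_s()-t)
movel([*c,.136],ori(30),.12); st("down")
move_gripper(.04,20); st("closed+30")
move_gripper(.06); movel([*c,.136],ori(-60),.12); st("open-60")
move_gripper(.04,20); st("closed-60")
E
```

```text
read cost 0.0
down t 4.42 F [-0.1 -1.1  0.6] T [ 0.01 -0.01  0.05] p [ 0.5365 -0.0712  0.1368] gap 0.0854
closed+30 t 4.88 F [ 0.8 -0.   1.6] T [ 0.07 -0.05 -0.02] p [ 0.5363 -0.071   0.1366] gap 0.0437
open-60 t 6.91 F [ 0.4 -0.5  0.7] T [-0.  0. -0.] p [ 0.5357 -0.0711  0.136 ] gap 0.0604
closed-60 t 7.18 F [ 0.2 -1.1  0.4] T [ 0.    0.03 -0.02] p [ 0.5357 -0.0712  0.1361] gap 0.0435
```

Centred with no side load on either axis. Now I'll press in small steps.

```bash
cat >> h.py <<'E'
def Favg():
    a=[]
    for _ in range(4): pause(.02); a.append(read_ft_force())
    return np.mean(a,axis=0)
E
python3 - <<'E'
from h import *
c=[.5357,-.0711]
move_gripper(.04,60); b=Favg(); print("base",b)
z=.136
while z>.1305:
    z-=.0003; movel([*c,z],ori(-60),.01); f=Favg()
    print(round(z,4),np.round(f,1),round(read_eef_pos()[2],4))
    if f[2]-.5>14.5: break
st("end")
E
```

```text
base [-0.46473548  0.07555561  2.05833409]
0.1357 [-1.8  0.1  4.1] 0.136
0.1354 [-2.2  0.1  5.7] 0.1359
0.1351 [-1.9  0.2  6.3] 0.1357
0.1348 [-1.9 -0.1  6.7] 0.1355
0.1345 [-2.5  0.4  6.8] 0.1353
0.1342 [-2.4  0.2  7.5] 0.135
0.1339 [-2.2  0.1  8.1] 0.1348
0.1336 [-2.3  0.6  8.6] 0.1347
0.1333 [-3.   0.6  9.2] 0.1346
0.133 [-2.8  0.2 10.1] 0.1345
0.1327 [-3.3  0.1 11. ] 0.1344
0.1324 [-3.6  0.4 12. ] 0.1344
0.1321 [-4.6  0.2 13.4] 0.1343
0.1318 [-4.   0.3 14.2] 0.1342
0.1315 [-4.4  0.2 15.1] 0.1342
end t 12.22 F [-4.8 -0.3 15.4] T [ 0.07  0.92 -0.03] p [ 0.5373 -0.0714  0.1342] gap 0.0425
```

```bash
cat >> h.py <<'E'
def turn(a,a1,x,y,z,step=4,ft=15.5):
    while a<a1:
        a+=step; movel([x,y,z],ori(a),.02); f=Favg(); p=read_eef_pos()
        print(round(a),np.round(f,1),"Tz",round(read_ft_torque()[2],2),"p",np.round(p,4),round(read_time_s(),2))
        z-=np.clip((ft-f[2])/5500*.7,-.001,.0012); x+=np.clip(f[0]/5500*.4,-.0005,.0005); y+=np.clip(f[1]/5500*.4,-.0005,.0005)
        if np.linalg.norm(f)>22: print("high force"); break
    print("cmd",a,x,y,z); return a,x,y,z
E
python3 - <<'E'
from h import *
turn(-60,-20,.5352,-.0711,.1315)
E
```

```text
-56 [-4.3  0.7 16.1] Tz 0.01 p [ 0.5372 -0.0713  0.1346] 12.53
-52 [-4.2  0.5 15.8] Tz -0.01 p [ 0.5368 -0.0713  0.1346] 12.85
-48 [-3.3  0.4 13.4] Tz 0.12 p [ 0.5363 -0.0712  0.1341] 13.17
-44 [-2.9 -0.2 11.9] Tz 0.06 p [ 0.5362 -0.0712  0.1336] 13.48
-40 [-1.9  0.1 11.3] Tz 0.01 p [ 0.5362 -0.0712  0.1332] 13.8
-36 [-2.   0.1 11.3] Tz 0.02 p [ 0.5362 -0.0712  0.1327] 14.12
-32 [-1.8 -0.  11.7] Tz -0.02 p [ 0.5362 -0.0712  0.1323] 14.43
-28 [-2.1  0.1 12.4] Tz 0.05 p [ 0.5362 -0.0712  0.132 ] 14.75
-24 [-2.   0.3 12.8] Tz -0.0 p [ 0.5362 -0.0712  0.1317] 15.07
-20 [-2.   0.1 13.4] Tz 0.02 p [ 0.5364 -0.0712  0.1317] 15.38
cmd -20 0.5332749335327159 -0.0709506674864145 0.12832292870339113
```

Run:
```python
from h import *
turn(-20,28,.5333,-.07095,.1281)
st("x")
```

```text
-16 [-2.3  0.3 15.1] Tz -0.03 p [ 0.5366 -0.0712  0.1316] 15.7
-12 [-2.1  0.1 15.1] Tz 0.04 p [ 0.5365 -0.0712  0.1316] 16.02
-8 [-1.6  0.3 15.7] Tz -0.0 p [ 0.5365 -0.0711  0.1316] 16.33
-4 [-1.9  0.5 15. ] Tz 0.01 p [ 0.5364 -0.071   0.1316] 16.65
0 [-2.   0.4 15.3] Tz 0.05 p [ 0.5364 -0.071   0.1316] 16.97
4 [-1.8  0.4 15. ] Tz -0.03 p [ 0.5364 -0.0709  0.1316] 17.28
8 [-2.   0.5 14.6] Tz 0.0 p [ 0.5365 -0.0709  0.1316] 17.6
12 [-1.1  0.3 15.1] Tz 0.04 p [ 0.5364 -0.0708  0.1316] 17.92
16 [-1.4  0.5 15.5] Tz -0.0 p [ 0.5364 -0.0708  0.1316] 18.23
20 [-1.   0.5 15.1] Tz -0.02 p [ 0.5363 -0.0708  0.1316] 18.55
24 [-1.2  0.7 14.8] Tz -0.03 p [ 0.5363 -0.0708  0.1316] 18.87
28 [-1.1  0.2 15. ] Tz 0.0 p [ 0.5364 -0.0707  0.1316] 19.18
cmd 28 0.5318932987711913 -0.0706140635285081 0.12748034648086853
x t 19.18 F [-1.   1.1 15. ] T [0.08 0.23 0.  ] p [ 0.5364 -0.0707  0.1316] gap 0.0423
```

Run:
```python
from h import *
a,x,y,z=turn(28,44,.5319,-.0706,.1275)
for i in range(22):
    z+=.0008; x+= (.5357-x)*.15
    movel([x,y,z],ori(a),.02); f=Favg(); p=read_eef_pos(); print(np.round(f,1),np.round(p,4))
    if f[2]<-4 : print("holds"); break
st("x"); print(x,y,z); snap("wrist","w2.png")
```

```text
32 [-1.1  0.6 15.2] Tz 0.04 p [ 0.5364 -0.0706  0.1316] 19.5
36 [-0.8  0.2 15.7] Tz 0.02 p [ 0.5364 -0.0706  0.1316] 19.82
40 [-0.9  0.8 15. ] Tz -0.0 p [ 0.5363 -0.0706  0.1316] 20.13
44 [-1.   0.8 15.6] Tz 0.03 p [ 0.5362 -0.0706  0.1316] 20.45
cmd 44 0.5316298553487812 -0.07042141924950598 0.12744939725361976
[-0.2  0.1 13. ] [ 0.5362 -0.0706  0.1318]
[-0.8  0.6 12.2] [ 0.5362 -0.0705  0.1322]
[-1.2  0.2 11.7] [ 0.5362 -0.0705  0.1327]
[-0.6  0.3 10.6] [ 0.5362 -0.0705  0.1331]
[-1.5 -0.1  9.8] [ 0.5362 -0.0705  0.1336]
[-0.8  0.5  8.4] [ 0.5362 -0.0705  0.1342]
[-0.9  0.   7.9] [ 0.5362 -0.0705  0.1347]
[-0.7 -0.4  7.2] [ 0.5362 -0.0705  0.1352]
[-0.7  0.1  5.8] [ 0.5362 -0.0706  0.1358]
[ 1.2 -0.6  4.3] [ 0.536  -0.0706  0.136 ]
[ 1.3 -0.3  2.7] [ 0.5351 -0.0704  0.1361]
[ 0.9  0.  -0.6] [ 0.5344 -0.0704  0.1364]
[ 0.  -0.9 -1.1] [ 0.5346 -0.0703  0.1375]
[-0.2  0.  -0.6] [ 0.5352 -0.0703  0.1387]
[-0.1 -0.4 -0.7] [ 0.5354 -0.0704  0.1395]
[ 0.  -0.  -0.1] [ 0.5354 -0.0704  0.1403]
[ 0.2  0.1 -0.5] [ 0.5355 -0.0704  0.1411]
[ 0.2 -0.1 -0.9] [ 0.5355 -0.0704  0.1419]
[ 0.4 -0.1 -0.3] [ 0.5355 -0.0704  0.1427]
[-0.1 -0.  -0.3] [ 0.5356 -0.0704  0.1435]
[-0.2  0.3 -0.3] [ 0.5356 -0.0704  0.1443]
[ 0.3 -0.6 -0.6] [ 0.5356 -0.0705  0.1451]
x t 27.42 F [ 0.2 -0.5  0.4] T [0.02 0.01 0.01] p [ 0.5356 -0.0705  0.1451] gap 0.0424
0.535586020641103 -0.07042141924950598 0.14504939725361965
```

View pics/w2.png

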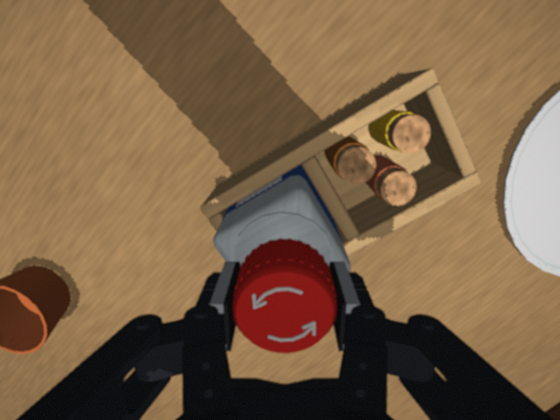

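The cap came free: no hold force, and the tin stayed put. The wrist view shows it held upright at about (285, 305). I'll lift it, carry it over the middle saucer, and check the saucer position and how far the fingertips reach below the cap.

Run:
```python
from h import *
movel([.5356,-.0705,.22],None,.08)
P=camera_params("side"); im=read_camera("side")
movel([.455,.327,.22],None,.2)
P=snap("wrist","w3.png")
for r in tip_of("wrist","saucer_floor")[:2]: print(np.round(r["at"]),r["confidence"],np.round(cast("wrist",r["at"],.005,P),4))
im2=read_camera("side"); im3=read_camera("scene")
def crop(im,cam,p):
    P=camera_params(cam);T=np.array(P["camera_from_world"])
    u=cv2.projectPoints(np.array([p]),cv2.Rodrigues(T[:3,:3])[0],T[:3,3],np.array(P["K"]),np.array(P["dist_coeffs"]))[0][0,0].astype(int);print(cam,u)
    x,y=np.clip(u[0]-35,0,490),np.clip(u[1]-35,0,350);return cv2.resize(im[y:y+70,x:x+70],(400,400),interpolation=2)
o=np.hstack([crop(im,"side",[.5356,-.0705,.21]),crop(im3,"scene",[.455,.327,.21])])
cv2.imwrite("pics/crop.png",o[:,:,::-1]); st("hover"); print(np.round(read_qpos(),2))
```

```text
[140.  40.] 0.86 [0.2623 0.3293 0.005 ]
[279. 185.] 0.71 [0.4558 0.3181 0.005 ]
side [306 172]
scene [403 246]
hover t 30.98 F [-0.1 -0.2 -1.1] T [-0.03  0.   -0.  ] p [0.4553 0.3263 0.22  ] gap 0.0425
[-0.47  0.26 -0.25  1.84  0.07  1.06  0.01]
```

View pics/crop.png

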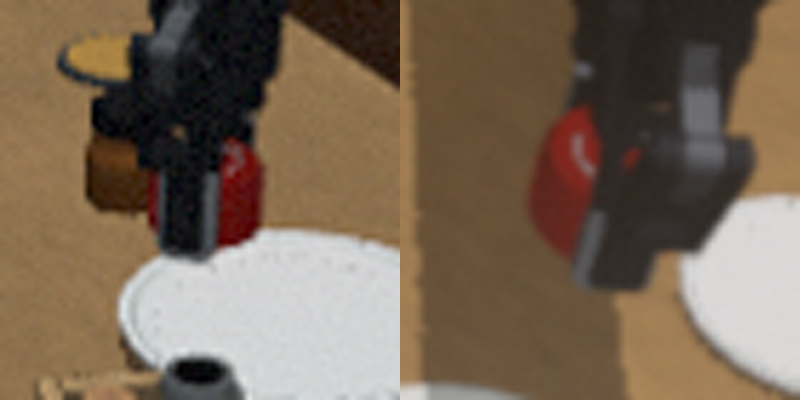

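View pics/w3.png

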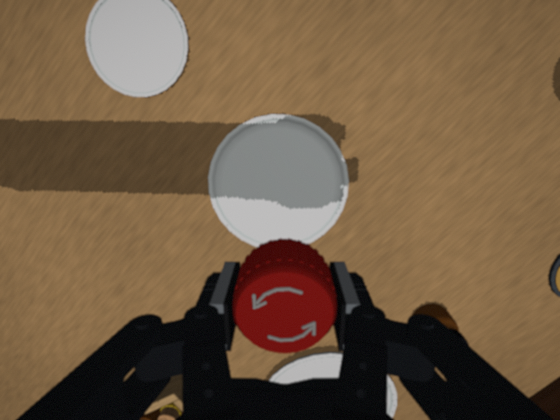

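The crop shows the fingertips reaching about level with the cap's lower edge or slightly below. The saucer centre is at about (279, 182), near (0.455, 0.322). I'll lower until a light touch.

Run:
```python
from h import *
movel([.455,.323,.22],None,.1); movel([.455,.323,.032],None,.12); b=Favg(); st("pre")
z=.032
while z>.018:
    z-=.0006; movel([.455,.323,z],None,.02); f=Favg()-b
    if z<.027: print(round(z,4),np.round(f,1),round(read_eef_pos()[2],4))
    if f[2]>2.5: break
st("touch"); read_camera("side")
P=camera_params("side");im=read_camera("side");im3=read_camera("scene")
o=np.hstack([cv2.resize(im[135:225,175:265],(400,400)),cv2.resize(im3[260:350,335:425],(400,400))]);cv2.imwrite("pics/touch.png",o[:,:,::-1])
```

```text
pre t 33.01 F [-0.1  0.3 -0.4] T [-0.04  0.05 -0.02] p [0.4556 0.3235 0.0328] gap 0.0425
0.0266 [ 0.  -0.  -0.2] 0.0266
0.026 [ 0.3  0.1 -0.2] 0.026
0.0254 [ 0.2  0.5 -0.5] 0.0254
0.0248 [ 0.1 -0.1 -0.1] 0.0248
0.0242 [ 0.2 -0.2 -0.6] 0.0242
0.0236 [ 0.4  0.3 -0.5] 0.0236
0.023 [ 0.2 -0.1 -0.2] 0.023
0.0224 [ 0.5  0.1 -0.1] 0.0225
0.0218 [-1.  -1.1  5.6] 0.0224
touch t 38.39 F [-0.9 -1.2  5.2] T [-0.21  0.34 -0.02] p [0.4551 0.3231 0.0224] gap 0.0424
```

View pics/touch.png

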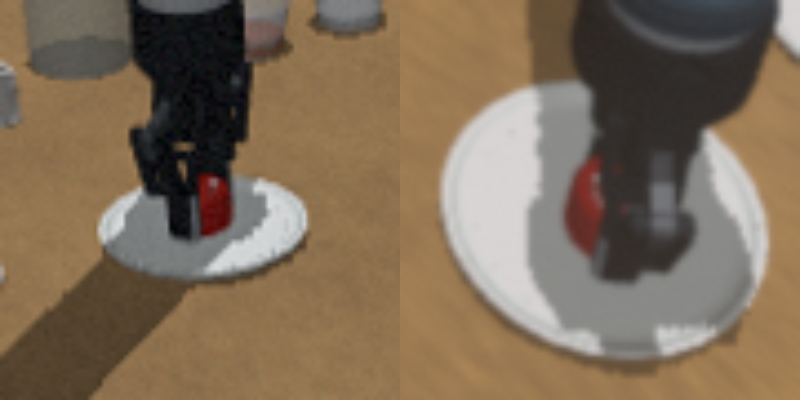

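Run:
```python
from h import *
movel([.455,.323,.0223],None,.02); move_gripper(.0475,20); st("slack"); move_gripper(.062); st("open")
movel([.455,.323,.10],None,.06); movel([.455,.323,.25],None,.15)
movel([.455,.20,.25],None,.2); pause(.3)
P=snap("wrist","w4.png"); im3=read_camera("scene"); im=read_camera("side")
for n,z in(("cap",.005),("saucer_floor",.005),("tin",.008)):
  for cam,PP in(("scene",camera_params("scene")),("wrist",P)):
    for r in tip_of(cam,n)[:3]: print(cam,n,np.round(r["at"]),round(r["confidence"],2),np.round(cast(cam,r["at"],z,PP),3))
o=np.hstack([cv2.resize(im[135:275,175:315],(400,400)),cv2.resize(im3[180:350,260:430],(400,400))]);cv2.imwrite("pics/end.png",o[:,:,::-1]); st("end")
```

```text
slack t 39.02 F [ 0.3  0.2 -0.3] T [-0.01  0.01  0.  ] p [0.4548 0.3228 0.0219] gap 0.0477
open t 39.31 F [ 0.2 -0.3  0.7] T [ 0.   -0.02  0.01] p [0.455  0.323  0.0222] gap 0.062
scene cap [380. 310.] 0.7 [0.457 0.32  0.005]
wrist cap [362.  90.] 0.65 [0.451 0.324 0.005]
scene saucer_floor [381. 312.] 0.96 [0.457 0.324 0.005]
scene saucer_floor [439. 260.] 0.75 [0.254 0.32  0.005]
scene saucer_floor [223. 322.] 0.68 [0.717 0.135 0.005]
end t 43.42 F [ 0.4  0.4 -0.7] T [ 0.01 -0.03 -0.01] p [0.455 0.2   0.25 ] gap 0.0619
```

View pics/end.png

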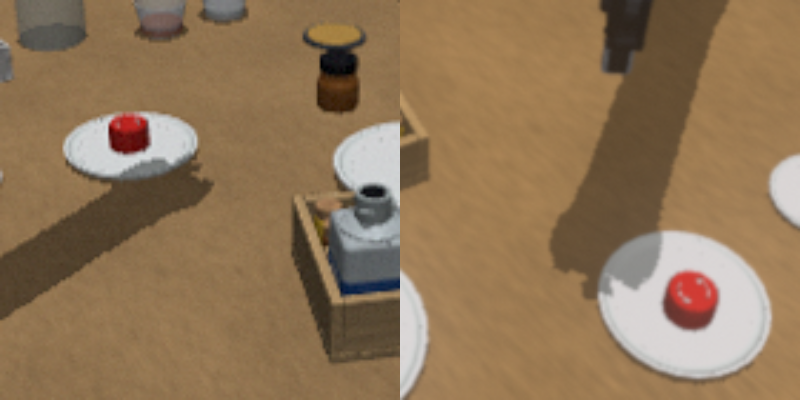

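View pics/w4.png

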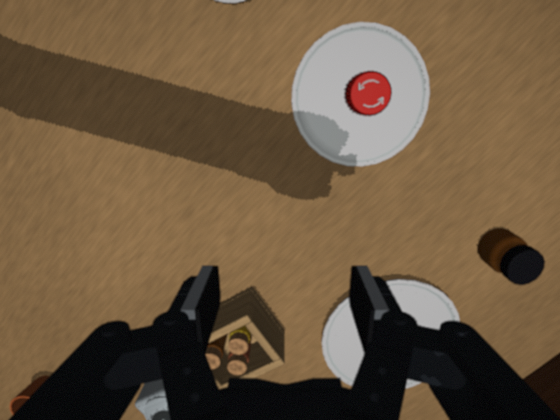

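The cap lies upright near the centre of the middle saucer, at about (369, 93) with the saucer at about (361, 94). The tin stands open in its well, and the arm is clear of everything.

```bash
python3 -c "
from bench import *
sign_off()"
```

```text
the job is handed in; nothing more can be done
```

The solvent tin is open and its red cap is in the middle-sized saucer. I handed the job in at about 43 s of the 64 s allowed, and `sign_off` reported no verdict.

- **Turning:** I centred the grip, then pushed the cap down and turned it 104° anticlockwise. The push was mostly about 15 N. While following the cap down between the teeth it dipped to 11–13 N, and it never read above about 16 N. The cap sank 3.9 mm and stayed fully down.
- **Lifting:** the cap came off with only about 1 N of pull.
- **Setting down:** I lowered the cap to a 5–6 N touch. The fingertips probably met the saucer just before the cap did, so it may have dropped 2–3 mm when released.

**Last checks:** in the pictures the cap is upright, and the scene-camera estimates put it about 4 mm from the saucer's centre. The tin stands in its well, the pot and ink jar look undisturbed, and the gripper is clear. The brush was not in any of the last pictures I viewed, but the arm never came near it.

**Disagreements:**
- The wrist camera put the saucer's centre about 6 mm from the other cameras' estimate, well within the 45 mm allowed.
- No clear turning torque showed when the teeth gripped. That the cap was free rests on the lift test and the final pictures.

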